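Hold the centrifuge lid at its balance point

ROBOT

A 6-joint arm with a two-finger parallel gripper is mounted at the origin on the work surface. World frame = base frame: x ahead of the robot, y to its left, z up, the work surface at z = 0. Lengths are in m, angles in rad, forces in N, time in s.
With the tool pointing down it reaches from about 0.425 to 0.95 m from the base axis. Payload 3.5 kg.
Tool frame: the origin (TCP) lies midway between the tips of the shut fingers; the grasp point (between the pads) lies 19 mm behind it (ctrl.hold_point_z is the distance from the TCP to the grasp point, in m); z points along the fingers, y is the line along which they close (so a half turn about z gives the same grasp; the last joint's range is limited). The gripper opens to 85 mm and grips with 20 to 120 N. Pads are 22 mm wide; open, the fingers measure 114 mm over their backs; the gripper's body (76 mm by 85 mm) begins 54 mm behind the grasp point. The pads swing forward as they close: fully open they stand 13 mm farther back than shut.
Start: joints at [-0.15, 0.286, 1.577, -0, 1.279, -0.15], TCP at [0.675, 0, 0.231] pointing down, gripper open.
Joint ranges: [-2.77, 2.77], [-0.9, 2.22], [0.21, 2.48], [-1.53, 4.67], [0.24, 2.81], [-2.84, 2.84]. Speed limits (rad/s): [2.79, 2.79, 3.14, 3.14, 3.14, 3.14].

INTERFACE

Orientations are given as a unit quaternion [x, y, z, w].
In Python, from plant import readout, cams, sign_off, ctrl gives the robot as it stands. The module is installed in compiled form; this text tells all that it offers.
- The arm moves only by the tool step_arm, never from a script. Its argument "increments" is a list of rows, each a list of 2 entries, a list of its own where there are three numbers: the shift along the world's x, y, z in mm, then the turn, a rotation vector about the world's x, y, z in rad. In form: [[[x, y, z], [rx, ry, rz]], ...]. A call has 1 to 8 rows; each row shifts and turns the commanded pose from where the row before left it; what a row does not reach is not made up. A row lasts 1/12 s, in which the tool goes at most 41.7 mm and 7.16 degrees, less where a joint would pass 70% of its speed; a pose out of reach is approached as far as the arm can. A call is refused whole if a number of a shift passes 41.7 or a number of a turn 0.125, either way. A call with a gripper value outside its range is refused whole. "fingers" is the opening, from -1 (shut) to 1 (fully open), set as the call begins (left out, the last holds). The fingers move at their own pace and stop on an object; "grip_force" is the grip in N (left out, the last holds). Time passes only in rows, so rows that do not move let the fingers close. It gives the time, the measured TCP pose, the force, the opening and the grip force at its end, in the units of the state.
- readout.get_state(): the state, without advancing time (a new reading comes with each control period).
- cams.read_camera(name): name is "scene" or "side" or "wrist"; returns the picture (480x640x3 uint8, red, green, blue); there is no depth.
- cams.get_calibration(name): a dict with "fx", "fy", "cx", "cy" (pixels), "eye" and "rotation" of the camera in the world; the wrist camera has in their place "T_tool_cam" (4x4, takes a point from camera to tool coordinates, whose origin is the TCP and whose axes are the flange's). Camera axes: x right, y up, looking along -z (the intrinsics and any distortion apply to the point x, -y, -z); pixel columns grow to the right and rows downward; lengths in m; the calibration is good to about 2 mm. A picture is of the moment at which its call begins: read the wrist's pose just before it. get_calibration takes no time and is no camera call.
- sign_off(): hands the job in; it is judged then, once.
The state is a dict: "time": time; "qpos": joint angles; "dq": joint speeds; "joint_efforts": joint torques, N m; "eef_pos": TCP position; "tcp_rot": TCP orientation; "contact_force": force on the tool from outside, world axes, zero at the start; "wrist_torque": the same for the moment, N m; "opening": opening from 0.0 (shut) to 1.0 (fully open); "finger_force": force on a finger pad.
Only numpy, scipy, OpenCV 4.12 (cv2) and the standard library are available. Lean on these libraries where they do the work, as an engineer would, in place of code of your own. Each camera call takes 0.05 s, during which the arm holds its last target. There are 200 camera calls.

TASK

The centrifuge's lid stay is off for replacement, so its lid will not stay up by itself: draw the slide latch right back, then raise the lid smoothly by its bow handle to the point where its weight balances over the hinge, without letting it drop or go over backwards. Finish while still gripping the handle, holding the lid still at that balance point so that a colleague can screw on the new stay. Leave the other things on the bench where they are.

Things in the scene. Friction and masses are not known exactly. Their poses are not given: they have to be found in the camera images.
- centrifuge: Grey bench centrifuge, fixed, 320 wide (y) x 285 deep (x), flat deck 128 mm above the bench. Origin: centre of its underside on the bench; x points from its sloped control panel (towards the robot) to its rear, y to its left, z up. Its place and yaw on the bench vary.
- lid (a joint): Angle of the white lid (rad): 0 shut, growing as the handle end rises, back stop 1.92. Free hinge, no stay: the lid (about 0.65 kg, varies) falls shut from below its balance point and over backwards from above it. It balances at 1.43, a little before it stands upright, because the pan is 26 mm deep. Shut, it takes about 3 N at the handle to rise.
- lid_hinge (a point): Middle of the lid's hinge axis, which runs along the centrifuge's y, 60 mm behind the centrifuge's origin, 132 mm above the bench. The lid pan reaches from 12 to 152 mm in front of the axis and is 188 mm wide; shut, its underside is level with the axis and its top 158 mm above the bench.
- lid_handle (a point): Middle of the bar of the steel bow handle at the lid's front: round bar, 12 mm diameter, along the centrifuge's y, legs 110 mm apart. Shut, it is 200 mm in front of the hinge axis, 12 mm above it (144 above the bench), 48 mm from the lid's edge, with open air in front, behind and below: take it from above, fingers opened part way. It turns with the lid.
- latch (a joint): Travel of the steel slide latch (m): 0 engaged, its tongue over a tab on the lid's left edge so the lid cannot rise; 0.020 fully drawn, away from the lid, to the centrifuge's left (+y). Clear of the tab beyond 0.011. It takes about 2 N to move and stays where left.
- latch_knob (a point): Grip point on the axis of the latch's upright round knob, 168 mm above the bench, 12 mm below the knob's top; 14 mm diameter, free above 144 mm. Engaged, it is 70 mm in front and 124 mm left of the centrifuge's origin, 30 mm from the lid's left edge: grip it with fingers before and behind it (along the centrifuge's x). It moves with the latch.
- new_stay: New folding lid stay lying on the bench to the right of the centrifuge: two flat steel links 70 x 12 x 3 mm, pivoted and half folded. Origin: under the pivot. Not to be moved.
- screwdriver: Screwdriver, 170 mm, lying on the bench to the right of the centrifuge. Not to be moved.
- dropper_rack: Black rack 55 x 130 x 28 mm with four dropper bottles (88 mm high in all) to the left of the centrifuge. Origin: centre of its underside. Not to be moved.
- reagent_bottle: White bottle with a red cap, 58 mm in diameter, 115 mm high, to the left of the centrifuge. Origin: centre of its underside. Not to be moved.

How it is judged:
On the way, in this order (a step that is already met when the one before it is completed fails the run):
1. the slide latch is drawn clear of the lid (value of joint latch above 0.014 m), for 0.2 s.
2. the lid is being raised by its handle (value of joint lid between 0.4 and 1.3 rad and contact force between the fingers and handle_bar above 0.5 N), for 0.1 s.
At the end, for the whole second after the job is handed in: The latch is drawn (14 mm or more of its 20) and the lid stands within 0.08 rad of its balance angle of 1.43 rad, at rest (under 0.05 rad/s), with the fingers still gripping its bow handle (over 1 N), through the last second (value of joint lid between 1.35 and 1.51 rad and velocity of joint lid between -0.05 and 0.05 rad/s and contact force between the fingers and handle_bar above 1 N and value of joint latch above 0.014 m); the arm keeps its last pose, push and grip.
It fails at once if the lid went over backwards past its balance point (value of joint lid above 1.7 rad).
It fails at once if the lid was dropped (velocity of joint lid below -3 rad/s).
It fails at once if the lid was flung up (velocity of joint lid above 2 rad/s).
It fails at once if the stay, screwdriver, dropper rack or reagent bottle was disturbed (over 20 mm) (distance of any of new_stay, screwdriver, dropper_rack, reagent_bottle from where it was at the start of the episode above 0.02 m).
It also fails if it takes over 58 s, if anything falls off the work surface, if the arm or the gripper's body presses on something with over 40 N, if the wrist force passes 120 N, or if a joint passes its speed limit or range.

## Working session

There is one attempt and no reset: what is moved stays moved. The work goes in short steps, Python scripts to look and compute and a tool call to move; the robot and the scene stay as the last step left them, time stands still between calls to the robot, and variables do not carry over. Pictures are saved under pics/ and viewed, at most 13 in all, crops included, and the job is handed in when it is done.

Besides the shell and the picture viewer there is one more tool, called after "Emit:" as name([rows], argument=value, ...), one row to a line, values as JSON. step_arm: Moves the arm, as the interface text tells. Its arguments: {"type":"object","properties":{"increments":{"type":"array","items":{"type":"array"}},"fingers":{"type":"number"},"grip_force":{"type":"number"}},"required":["increments"]}

```bash
mkdir -p pics && python3 - <<'E'
from plant import readout, cams, ctrl
import cv2,numpy as np
s=readout.get_state();print(s['eef_pos'],s['tcp_rot'],s['time'],s['opening'],ctrl.hold_point_z)
a={}
for n in('scene','side','wrist'):
    im=cams.read_camera(n);cv2.imwrite(f'pics/{n}0.png',im[:,:,::-1]);c=cams.get_calibration(n);print(n,c)
E
```

```text
[6.74340295e-01 1.37957852e-04 2.29905871e-01] [ 0.70711041  0.70710214 -0.00071199 -0.00096026] 0.0 1.0004141788201744 0.0187
scene {'fx': 506.35054583795164, 'fy': 506.35054583795164, 'cx': 311.64289612205346, 'cy': 238.4176343717875, 'eye': array([ 1.12403633, -0.18137743,  0.84469078]), 'rotation': array([0.25669052, 0.18055823, 0.52473289, 0.79130531])}
side {'fx': 608.3638787179945, 'fy': 608.3638787179945, 'cx': 328.41312259557077, 'cy': 242.33051582569126, 'eye': array([-0.16105768, -0.72809225,  0.76545513]), 'rotation': array([ 0.45660107, -0.19112489, -0.35306122,  0.79393609])}
wrist {'fx': 399.49960667166613, 'fy': 399.49960667166613, 'cx': 320.6750377601909, 'cy': 235.46973542304679, 'T_tool_cam': array([[-1.50071879e-04,  9.51355469e-01,  3.08095358e-01,
         7.87835395e-02],
       [ 9.99999262e-01,  5.14139429e-04, -1.10049561e-03,
         1.97728452e-04],
       [-1.20536649e-03,  3.08094966e-01, -9.51354844e-01,
        -1.42507637e-01],
       [ 0.00000000e+00,  0.00000000e+00,  0.00000000e+00,
         1.00000000e+00]])}
```

View pics/scene0.png

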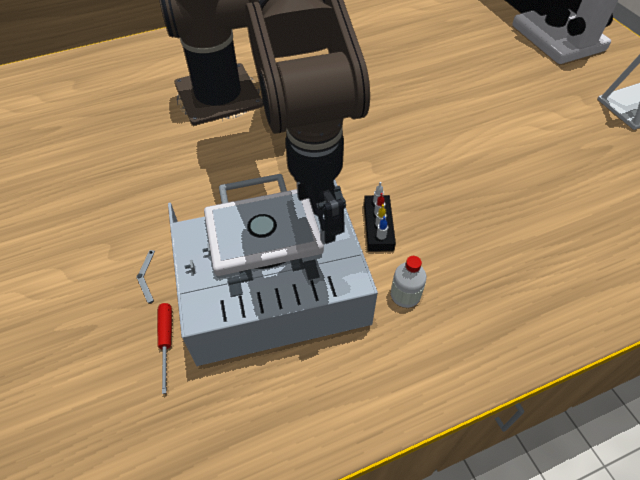

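View pics/side0.png

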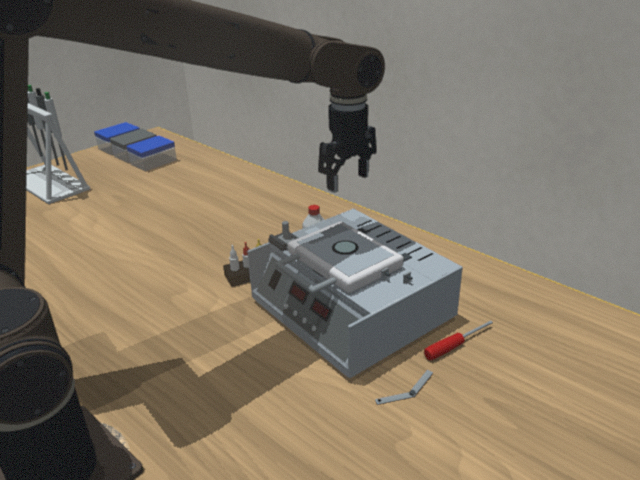

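View pics/wrist0.png

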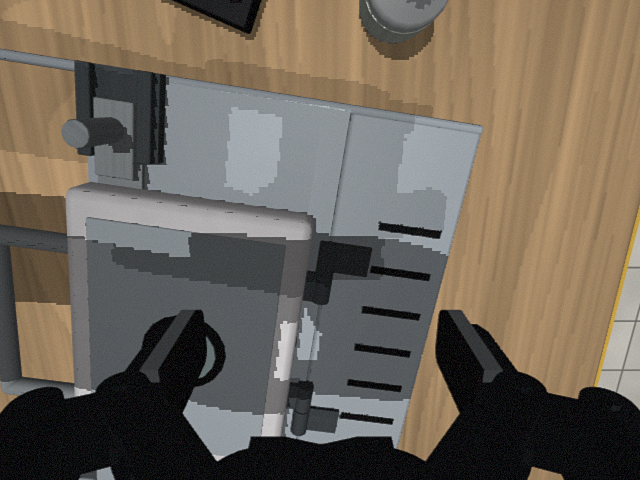

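The wrist view shows the knob top at about (75,133), the left handle leg at (30,238), and the bar cut off at the left edge near x=8. The scene view shows the bar from about (222,188) to (283,179). I'll move back along x for a fuller wrist view.

Emit:
step_arm([
  [[-35,0,0],[0,0,0]],
  [[-35,0,0],[0,0,0]],
  [[-30,0,0],[0,0,0]],
  [[0,0,0],[0,0,0]],
  [[0,0,0],[0,0,0]],
])

```text
time: 0.57
eef_pos: [0.5737, 0.0003, 0.2308]
tcp_rot: [0.707, 0.707, -0.0, -0.0]
contact_force: [0.5, -0.1, 0.2]
opening: 0.999
finger_force: 0.0
```

```bash
cat > h.py <<'E'
from plant import readout, cams
import cv2,numpy as np,json
from scipy.spatial.transform import Rotation as R
def snap(n,f):
    s=readout.get_state();im=cams.read_camera(n);cv2.imwrite(f'pics/{f}.png',im[:,:,::-1])
    c=cams.get_calibration(n)
    if n=='wrist':
        T=np.eye(4);T[:3,:3]=R.from_quat(s['tcp_rot']).as_matrix();T[:3,3]=s['eef_pos'];T=T@c['T_tool_cam'];e,M=T[:3,3],T[:3,:3]
    else: e,M=c['eye'],R.from_quat(c['rotation']).as_matrix()
    json.dump(dict(e=list(e),M=M.tolist(),k=[c['fx'],c['fy'],c['cx'],c['cy']]),open(f'pics/{f}.json','w'));return im
def ray(f,u,v):
    d=json.load(open(f'pics/{f}.json'));fx,fy,cx,cy=d['k']
    r=np.array(d['M'])@[(u-cx)/fx,-(v-cy)/fy,-1];return np.array(d['e']),r/np.linalg.norm(r)
def onz(f,u,v,z):
    e,r=ray(f,u,v);return e+r*(z-e[2])/r[2]
def tri(*obs):
    A=np.zeros((3,3));b=np.zeros(3);L=[ray(*o) for o in obs]
    for e,r in L:
        P=np.eye(3)-np.outer(r,r);A+=P;b+=P@e
    p=np.linalg.solve(A,b);return p,max(np.linalg.norm(np.cross(p-e,r)) for e,r in L)
E
python3 - <<'E'
from h import *
snap('wrist','w1');print(readout.get_state()['eef_pos'])
E
```

```text
[5.75037771e-01 2.24544051e-05 2.31526801e-01]
```

View pics/w1.png

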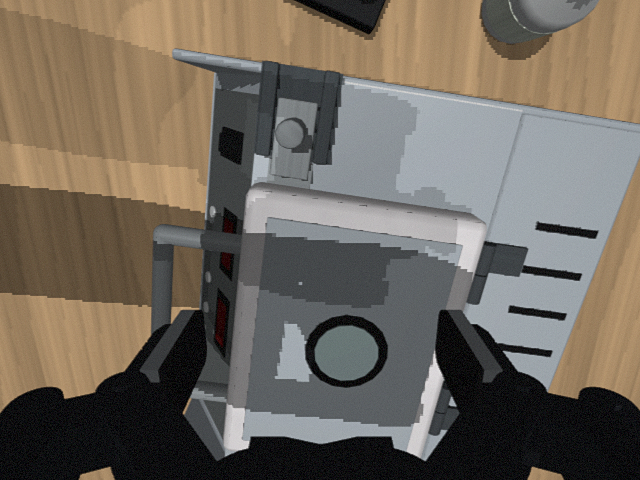

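Emit:
step_arm([
  [[0,35,0],[0,0,0]],
  [[0,35,0],[0,0,0]],
  [[0,0,0],[0,0,0]],
  [[0,0,0],[0,0,0]],
])

```text
time: 0.95
eef_pos: [0.5762, 0.0713, 0.2317]
tcp_rot: [0.706, 0.708, 0.0, 0.001]
contact_force: [-0.4, -1.3, 0.3]
opening: 1.0
finger_force: 0.0
```

```bash
python3 - <<'E'
from h import *
snap('wrist','w2');snap('scene','s2');snap('side','d2');print(readout.get_state()['eef_pos'])
E
```

```text
[0.57576012 0.0692666  0.2313541 ]
```

View pics/w2.png

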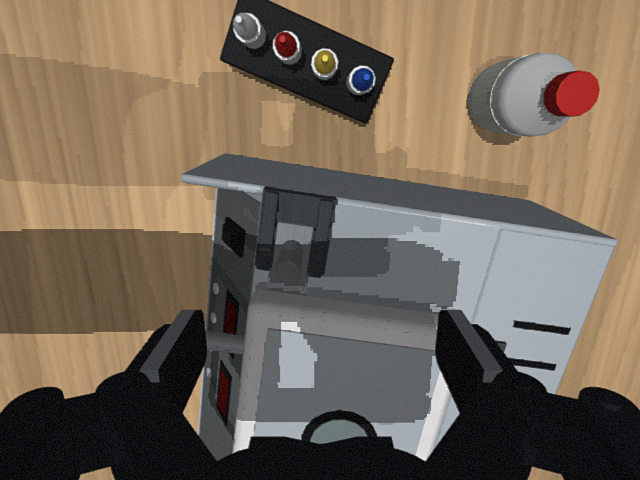

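w1 shows the knob top at (291,132), the left handle corner at (163,235), and the deck's left edge running from (173,52) to (640,127), so the yaw is about -0.16. In w2 the knob is at about (292,250) and the bar is hidden by a finger. Now I'll triangulate.

```bash
python3 - <<'E'
from h import *
# build jsons for first pics
c=cams.get_calibration('wrist');T=np.eye(4);T[:3,:3]=R.from_quat([0.70711041,0.70710214,-0.00071199,-0.00096026]).as_matrix();T[:3,3]=[.67434,.000138,.229906];T=T@c['T_tool_cam']
json.dump(dict(e=T[:3,3].tolist(),M=T[:3,:3].tolist(),k=[c['fx'],c['fy'],c['cx'],c['cy']]),open('pics/wrist0.json','w'))
# refine knob circle: hough
for f,(u,v) in (('wrist0',(75,133)),('w1',(291,132)),('w2',(292,250))):
    g=cv2.imread(f'pics/{f}.png',0);x0,y0=u-40,v-40;k=g[y0:y0+80,x0:x0+80]
    h=cv2.HoughCircles(cv2.resize(k,None,fx=4,fy=4,interpolation=2),cv2.HOUGH_GRADIENT,1,60,param1=60,param2=15,minRadius=40,maxRadius=75)
    if h is not None: print(f,[(round(a/4+x0,1),round(b/4+y0,1),round(r/4,1)) for a,b,r in h[0][:3]])
p,e=tri(('wrist0',75,133),('w1',291,132));print('knob',p,e)
p,e=tri(('wrist0',75,133),('w1',291,132),('side0' if 0 else 'd2',285,223));print('knob3',p,e)
A=onz('w1',173,52,.128);B=onz('w1',640,127,.128);d=B-A;print('yaw edge',np.arctan2(d[1],d[0]))
A=onz('w1',262,188,.158);B=onz('w1',475,217,.158);d=B-A;print('yaw lid',np.arctan2(d[1],d[0]))
print('handle corner',tri(('w1',163,235),('s2',284,180)))
for u,v in((222,188),(284,180)):print(onz('s2',u,v,.144))
print(onz('w1',163,235,.144))
s=cv2.imread('pics/s2.png')[150:310,150:370];d=cv2.imread('pics/d2.png')[200:360,240:460]
w=cv2.imread('pics/wrist0.png')[90:250,20:240]
cv2.imwrite('pics/c.png',np.hstack([cv2.resize(a,None,fx=1.8,fy=1.8*2,interpolation=0) for a in(s,d)]))
E
```

```text
wrist0 [(np.float32(72.9), np.float32(135.4), np.float32(15.3))]
w1 [(np.float32(288.9), np.float32(134.4), np.float32(14.1)), (np.float32(256.9), np.float32(163.6), np.float32(12.5))]
w2 [(np.float32(262.4), np.float32(228.1), np.float32(14.4))]
knob [0.56019437 0.06728054 0.18077901] 0.0002493054285812794
knob3 [0.55904132 0.06754139 0.17860542] 0.001190679416507729
yaw edge -0.1486214962677033
yaw lid -0.13819208413602482
handle corner (array([0.48473543, 0.00976672, 0.14375994]), np.float64(0.006642822366442834))
[ 0.46515377 -0.101039    0.144     ]
[0.49229672 0.01255921 0.144     ]
[0.47899412 0.00513685 0.144     ]
```

View pics/c.png

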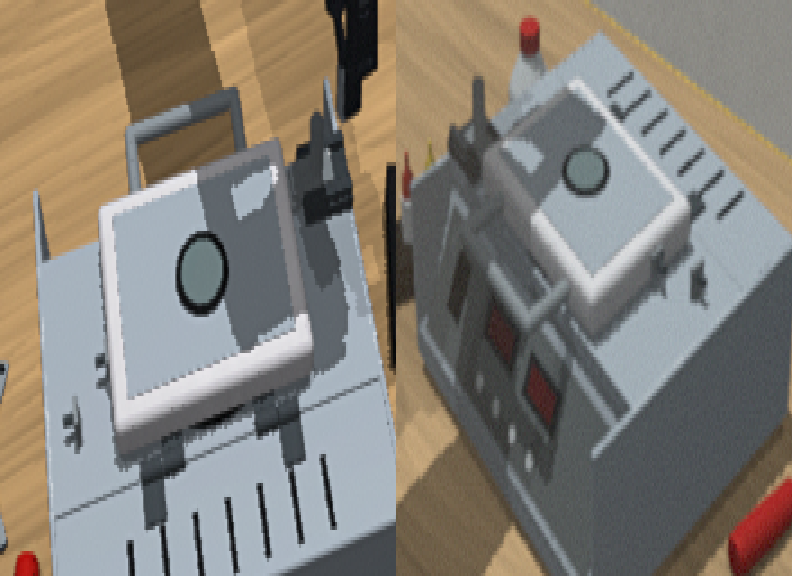

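The knob is at about (0.559, 0.067), with its top at z 0.180 as the text says, and the yaw is about -0.145. The predicted handle middle (0.472,-0.046) agrees with the views to within several mm. The crop shows both handle corners clearly. Next I'll go down over the knob.

Emit:
step_arm([
  [[-16,-2,0],[0,0,-0.075]],
  [[0,0,-10],[0,0,-0.07]],
  [[0,0,-15],[0,0,0]],
  [[0,0,-20],[0,0,0]],
  [[0,0,-20],[0,0,0]],
  [[0,0,-17],[0,0,0]],
  [[0,0,0],[0,0,0]],
  [[0,0,0],[0,0,0]],
], fingers=-0.1, grip_force=20)

```text
time: 1.77
eef_pos: [0.5586, 0.0671, 0.1485]
tcp_rot: [0.757, 0.653, -0.001, -0.001]
contact_force: [0.0, -0.5, 0.1]
opening: 0.45
finger_force: 0.0
```

```bash
python3 - <<'E'
from h import *
a=snap('scene','s3')[150:300,230:390];b=snap('side','d3')[140:290,220:380];w=snap('wrist','w3')[::2,::2]
cv2.imwrite('pics/c3.png',np.hstack([cv2.resize(x,(400,375))[:,:,::-1] for x in(a,b)]))
print(readout.get_state())
E
```

```text
{'time': 1.9167, 'qpos': array([-5.98204320e-02,  1.23148754e-01,  1.92137738e+00, -6.92129705e-05,
        1.09398199e+00,  8.58683454e-02]), 'dq': array([ 0.00404937, -0.00728486, -0.00062456,  0.00114924, -0.00198012,
       -0.00037836]), 'joint_efforts': array([-6.78259553e-02, -3.13419235e+01, -2.65174735e+01, -2.54054110e-03,
        7.41076015e-03, -4.53640550e-04]), 'eef_pos': array([0.56027863, 0.0675093 , 0.1511355 ]), 'tcp_rot': array([0.75668352, 0.65377953, 0.00108318, 0.00109829]), 'contact_force': array([0.12239526, 0.82360729, 0.12584264]), 'wrist_torque': array([ 0.02396768, -0.01151258, -0.01312597]), 'finger_force': 0.0, 'opening': 0.45066635799778915}
```

View pics/c3.png

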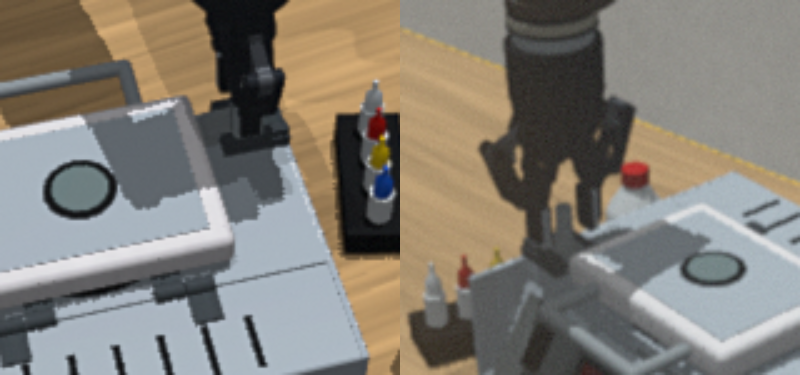

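The knob (at about (563,220) in the right crop) stands between the fingers, so I'll close on it.

Emit:
step_arm([
  [[0,0,0],[0,0,0]],
  [[0,0,0],[0,0,0]],
  [[0,0,0],[0,0,0]],
  [[0,0,0],[0,0,0]],
  [[0,0,0],[0,0,0]],
  [[0,0,0],[0,0,0]],
], fingers=-1, grip_force=25)

```text
time: 2.42
eef_pos: [0.5589, 0.0681, 0.1508]
tcp_rot: [0.756, 0.654, -0.0, 0.0]
contact_force: [-3.9, -0.3, 5.9]
opening: 0.151
finger_force: 24.8
```

Emit:
step_arm([
  [[0.5,3.3,0],[0,0,0]],
  [[0.5,3.3,0],[0,0,0]],
  [[0.5,3.3,0],[0,0,0]],
  [[0.5,3.3,0],[0,0,0]],
  [[0.5,3.3,0],[0,0,0]],
  [[0.4,3.3,0],[0,0,0]],
  [[0,0,0],[0,0,0]],
  [[0,0,0],[0,0,0]],
])

```text
time: 3.08
eef_pos: [0.5615, 0.0854, 0.1508]
tcp_rot: [0.756, 0.655, -0.003, 0.002]
contact_force: [-5.6, -7.5, 6.2]
opening: 0.151
finger_force: 24.9
```

```bash
python3 - <<'E'
from h import *
import time
s=readout.get_state();print(s['eef_pos'],s['contact_force'],s['opening'],s['finger_force'])
E
```

```text
[0.56153026 0.08539638 0.15075304] [-5.64272526 -7.45047353  6.15961411] 0.15069082581207413 24.88670378923416
```

Emit:
step_arm([
  [[0.3,2,0],[0,0,0]],
  [[0,0,0],[0,0,0]],
  [[0,0,0],[0,0,0]],
])

```text
time: 3.33
eef_pos: [0.5616, 0.0856, 0.1507]
tcp_rot: [0.756, 0.655, -0.004, 0.003]
contact_force: [-7.2, -12.2, 7.7]
opening: 0.156
finger_force: 25.0
```

Emit:
step_arm([
  [[0,-1,0],[0,0,0]],
  [[0,0,0],[0,0,0]],
  [[0,0,0],[0,0,0]],
  [[0,0,0],[0,0,0]],
], fingers=-0.1)

```text
time: 3.67
eef_pos: [0.5622, 0.0892, 0.1493]
tcp_rot: [0.756, 0.654, 0.0, -0.0]
contact_force: [-1.1, 0.2, 0.2]
opening: 0.448
finger_force: 0.0
```

Emit:
step_arm([
  [[0,0,30],[0,0,0]],
  [[0,0,40],[0,0,0]],
  [[-40,-35,10],[0,0,0]],
  [[-30,-35,0],[0,0,0]],
  [[0,0,0],[0,0,0]],
  [[0,0,0],[0,0,0]],
])

```text
time: 4.17
eef_pos: [0.5034, 0.0297, 0.227]
tcp_rot: [0.757, 0.653, 0.0, 0.0]
contact_force: [-0.4, 0.4, -0.4]
opening: 0.449
finger_force: 0.0
```

```bash
python3 - <<'E'
from h import *
print(readout.get_state()['eef_pos']);snap('wrist','w4');snap('scene','s4');snap('side','d4')
E
```

```text
[0.5033833  0.02967911 0.2270415 ]
```

View pics/w4.png

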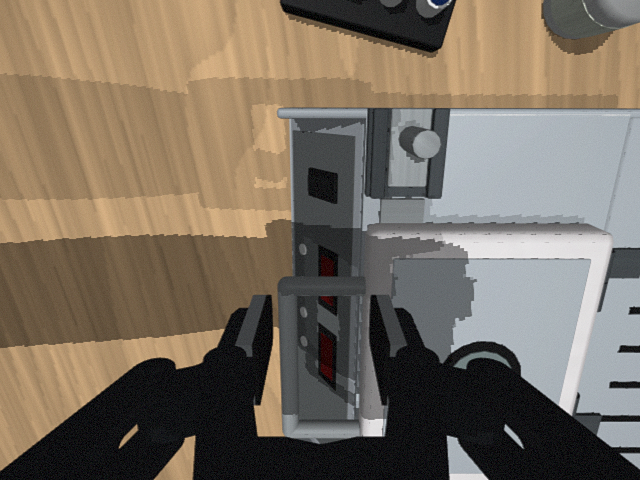

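w4 shows the knob drawn away to (425,142), with the bar running from (289,286) to (290,428) and the image rows aligned with the machine. The fingers have closed to 0.45 opening. I'll triangulate the handle.

```bash
python3 - <<'E'
from h import *
print('knob now',onz('w4',425,142,.18), 'tongue edge/lid', onz('w4',400,222,.15),onz('w4',480,227,.158))
print('Lcorner',tri(('w4',289,287),('w1',163,236)))
print('w4+scene L',tri(('w4',289,287),('s4',283.3,177)),' R',tri(('w4',290,427),('s4',221.5,187)))
print('on z',onz('w4',289,287,.144),onz('w4',290,427,.144))
s=readout.get_state();print('tcp',s['eef_pos'])
yaw=-.145;f=np.array([-np.cos(yaw),-np.sin(yaw)])
H=(onz('w4',289,287,.144)+onz('w4',290,427,.144))/2
print('mid',H,'hinge',H[:2]-.2*f)
E
```

```text
knob now [0.56095751 0.08485871 0.18      ] tongue edge/lid [0.55108231 0.03863808 0.15      ] [0.59331466 0.03176845 0.158     ]
Lcorner (array([0.48077148, 0.00623   , 0.14770347]), np.float64(0.0005520002008446095))
w4+scene L (array([0.48407479, 0.01057995, 0.14818151]), np.float64(0.004256556918050921))  R (array([ 0.4627143 , -0.1011573 ,  0.14422743]), np.float64(0.00012122547533071249))
on z [0.48046107 0.00510221 0.144     ] [ 0.46275929 -0.10124686  0.144     ]
tcp [0.50477678 0.0307737  0.22702837]
mid [ 0.47161018 -0.04807233  0.144     ] hinge [ 0.66951136 -0.07697081]
```

Handle middle is (0.472,-0.048,0.144), with both triangulated heights (0.144–0.148) matching the text. Hinge is at about (0.669,-0.078).

Emit:
step_arm([
  [[-16,-39,0],[0,0,0]],
  [[-16,-39,-10],[0,0,0]],
  [[0,0,-20],[0,0,0]],
  [[0,0,-25],[0,0,0]],
  [[0,0,-25],[0,0,0]],
  [[0,0,-21],[0,0,0]],
  [[0,0,0],[0,0,0]],
  [[0,0,0],[0,0,0]],
])

```text
time: 4.98
eef_pos: [0.4728, -0.045, 0.1253]
tcp_rot: [0.756, 0.654, -0.001, -0.001]
contact_force: [0.1, -0.7, 0.6]
opening: 0.452
finger_force: 0.0
```

Emit:
step_arm([
  [[0,0,0],[0,0,0]],
  [[0,0,0],[0,0,0]],
  [[0,0,0],[0,0,0]],
  [[0,0,0],[0,0,0]],
  [[0,0,0],[0,0,0]],
  [[0,0,0],[0,0,0]],
], fingers=-1, grip_force=25)

```text
time: 5.48
eef_pos: [0.4709, -0.0452, 0.128]
tcp_rot: [0.756, 0.654, -0.003, -0.003]
contact_force: [-11.3, 1.4, 7.5]
opening: 0.128
finger_force: 24.9
```

```bash
python3 - <<'E'
from h import *
s=readout.get_state();print(s['eef_pos'],s['contact_force'],s['wrist_torque'],s['opening'],s['finger_force'])
# waypoints along the arc, rows, constant lid steps
f=np.array([-.9888,.1494,0]);z=np.array([0,0,1.])
def P(t): return 1000*(f*(.2*np.cos(t)-.012*np.sin(t))+z*(.2*np.sin(t)+.012*np.cos(t)))
n=48;T=1.43*np.arange(n+1)/n
for i in range(n):
    d=P(T[i+1])-P(T[i]);print(i,round(T[i+1],2),np.round(d,1))
E
```

```text
[ 0.47087273 -0.04524148  0.12795661] [-11.31253636   1.38142286   7.49787089] [ 0.18305927  1.70438298 -0.02766182] 0.12755712725692103 24.851399660110474
0 0.03 [ 0.4 -0.1  6. ]
1 0.06 [ 0.6 -0.1  5.9]
2 0.09 [ 0.8 -0.1  5.9]
3 0.12 [ 1.  -0.1  5.9]
4 0.15 [ 1.1 -0.2  5.9]
5 0.18 [ 1.3 -0.2  5.8]
6 0.21 [ 1.5 -0.2  5.8]
7 0.24 [ 1.7 -0.2  5.7]
8 0.27 [ 1.8 -0.3  5.7]
9 0.3 [ 2.  -0.3  5.6]
10 0.33 [ 2.1 -0.3  5.6]
11 0.36 [ 2.3 -0.3  5.5]
12 0.39 [ 2.5 -0.4  5.4]
13 0.42 [ 2.6 -0.4  5.3]
14 0.45 [ 2.8 -0.4  5.3]
15 0.48 [ 2.9 -0.4  5.2]
16 0.51 [ 3.1 -0.5  5.1]
17 0.54 [ 3.2 -0.5  5. ]
18 0.57 [ 3.4 -0.5  4.9]
19 0.6 [ 3.5 -0.5  4.8]
20 0.63 [ 3.7 -0.6  4.7]
21 0.66 [ 3.8 -0.6  4.6]
22 0.69 [ 3.9 -0.6  4.4]
23 0.72 [ 4.1 -0.6  4.3]
24 0.74 [ 4.2 -0.6  4.2]
25 0.77 [ 4.3 -0.7  4.1]
26 0.8 [ 4.4 -0.7  3.9]
27 0.83 [ 4.5 -0.7  3.8]
28 0.86 [ 4.7 -0.7  3.7]
29 0.89 [ 4.8 -0.7  3.5]
30 0.92 [ 4.9 -0.7  3.4]
31 0.95 [ 5.  -0.7  3.2]
32 0.98 [ 5.1 -0.8  3.1]
33 1.01 [ 5.1 -0.8  2.9]
34 1.04 [ 5.2 -0.8  2.8]
35 1.07 [ 5.3 -0.8  2.6]
36 1.1 [ 5.4 -0.8  2.5]
37 1.13 [ 5.5 -0.8  2.3]
38 1.16 [ 5.5 -0.8  2.1]
39 1.19 [ 5.6 -0.8  2. ]
40 1.22 [ 5.6 -0.9  1.8]
41 1.25 [ 5.7 -0.9  1.6]
42 1.28 [ 5.7 -0.9  1.4]
43 1.31 [ 5.8 -0.9  1.3]
44 1.34 [ 5.8 -0.9  1.1]
45 1.37 [ 5.8 -0.9  0.9]
46 1.4 [ 5.9 -0.9  0.7]
47 1.43 [ 5.9 -0.9  0.6]
```

Grip seated on a 12 mm bar. I'll take off the ~2 mm strain and start lifting along the arc.

Emit:
step_arm([
  [[-2,0,2],[0,0,0]],
  [[0.2,0,4],[0,0,0]],
  [[0.6,-0.1,6],[0,0,0]],
  [[0.8,-0.1,6],[0,0,0]],
  [[1,-0.1,6],[0,0,0]],
  [[1.2,-0.2,6],[0,0,0]],
  [[0,0,0],[0,0,0]],
  [[0,0,0],[0,0,0]],
])

```text
time: 6.15
eef_pos: [0.4745, -0.0459, 0.1567]
tcp_rot: [0.756, 0.654, -0.0, -0.001]
contact_force: [-2.5, 4.0, -3.5]
opening: 0.126
finger_force: 24.5
```

Emit:
step_arm([
  [[1.3,-0.2,5.8],[0,0,0]],
  [[1.5,-0.2,5.8],[0,0,0]],
  [[1.7,-0.2,5.7],[0,0,0]],
  [[1.8,-0.3,5.7],[0,0,0]],
  [[2,-0.3,5.6],[0,0,0]],
  [[2.1,-0.3,5.6],[0,0,0]],
  [[2.3,-0.3,5.5],[0,0,0]],
  [[2.5,-0.4,5.4],[0,0,0]],
])

```text
time: 6.82
eef_pos: [0.4887, -0.0481, 0.2021]
tcp_rot: [0.756, 0.654, -0.001, -0.002]
contact_force: [-6.1, 4.3, -0.5]
opening: 0.129
finger_force: 24.4
```

Emit:
step_arm([
  [[2.6,-0.4,5.3],[0,0,0]],
  [[2.8,-0.4,5.3],[0,0,0]],
  [[2.9,-0.4,5.2],[0,0,0]],
  [[3.1,-0.5,5.1],[0,0,0]],
  [[3.2,-0.5,5],[0,0,0]],
  [[3.4,-0.5,4.9],[0,0,0]],
  [[3.5,-0.5,4.8],[0,0,0]],
  [[0,0,0],[0,0,0]],
])

```text
time: 7.48
eef_pos: [0.5106, -0.0513, 0.2402]
tcp_rot: [0.756, 0.654, -0.001, -0.002]
contact_force: [-10.5, 4.9, 4.8]
opening: 0.127
finger_force: 24.6
```

```bash
python3 - <<'E'
from h import *
s=readout.get_state();p=s['eef_pos'];print(p,s['contact_force'],s['wrist_torque'],s['opening'],s['finger_force'])
g=p+R.from_quat(s['tcp_rot']).apply([0,0,-.0187]);h=np.array([.669,-.078,.132]);d=g-h
print('r',np.hypot(d[:2]@[-.9888,.1494],d[2]),'lid',np.arctan2(d[2],d[:2]@[-.9888,.1494])-.06)
a=snap('side','d5')[100:340,180:500]
cv2.imwrite('pics/c5.png',cv2.resize(a,None,fx=2,fy=2)[:,:,::-1])
E
```

```text
[ 0.51059554 -0.05134444  0.24015838] [-10.45339707   4.93432055   4.79463411] [ 0.80390605  1.86188453 -0.10723157] 0.126685679510615 24.56987500190735
r 0.20460372435726645 lid 0.6087668873896959
```

View pics/c5.png

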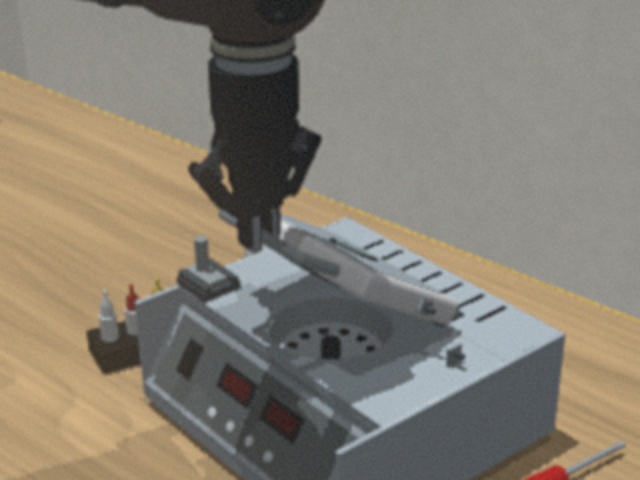

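The lid is up at about 0.6 rad with the tool gripping the bar. The residual force is ~11 N radially outward, so I'll let the path out ~2 mm and carry on.

Emit:
step_arm([
  [[1,0,4],[0,0,0]],
  [[3,0,5.2],[0,0,0]],
  [[3.8,-0.4,4.8],[0,0,0]],
  [[4,-0.6,4.3],[0,0,0]],
  [[4.2,-0.6,4.2],[0,0,0]],
  [[4.3,-0.6,4.1],[0,0,0]],
  [[4.4,-0.6,4],[0,0,0]],
  [[4.5,-0.6,3.9],[0,0,0]],
])

```text
time: 8.2
eef_pos: [0.5407, -0.0558, 0.2736]
tcp_rot: [0.756, 0.654, -0.001, 0.0]
contact_force: [-6.0, 0.1, 3.2]
opening: 0.128
finger_force: 24.7
```

Emit:
step_arm([
  [[4.7,-0.6,3.7],[0,0,0]],
  [[4.8,-0.6,3.5],[0,0,0]],
  [[4.9,-0.7,3.4],[0,0,0]],
  [[5,-0.7,3.2],[0,0,0]],
  [[5.1,-0.7,3.1],[0,0,0]],
  [[5.1,-0.7,3],[0,0,0]],
  [[0,0,0],[0,0,0]],
  [[0,0,0],[0,0,0]],
])

```text
time: 8.87
eef_pos: [0.5716, -0.0605, 0.2955]
tcp_rot: [0.757, 0.654, 0.0, 0.002]
contact_force: [-5.7, -0.2, 6.9]
opening: 0.129
finger_force: 25.4
```

```bash
cat > st.py <<'E'
from h import *
s=readout.get_state();p=s['eef_pos'];print(p,s['contact_force'],s['wrist_torque'],s['opening'],s['finger_force'])
g=p+R.from_quat(s['tcp_rot']).apply([0,0,-.0187]);h=np.array([.669,-.078,.1345]);d=g-h
print('r',np.hypot(d[:2]@[-.9888,.1494],d[2]),'lid',np.arctan2(d[2],d[:2]@[-.9888,.1494])-.06)
E
python3 st.py
```

```text
[ 0.57158058 -0.06046095  0.29548621] [-5.66603294 -0.24927798  6.890314  ] [-0.02390907  1.07810156 -0.01431113] 0.1292521922359148 25.375719666481018
r 0.2051645465779527 lid 1.007119736881839
```

```bash
python3 - <<'E'
import numpy as np
from scipy.optimize import least_squares
P=np.array([[.4709,-.0452,.128],[.4745,-.0459,.1567],[.4887,-.0481,.2021],[.5106,-.0513,.2402],[.5407,-.0558,.2736],[.5716,-.0605,.2955]])
a=P[:,:2]@[-.9888,.1494];b=P[:,2]+.0187
f=lambda p:np.hypot(a-p[0],b-p[1])-p[2]
for fix in(None,.2004):
    g=f if fix is None else (lambda p:np.hypot(a-p[0],b-p[1])-fix)
    r=least_squares(g,[-.673,.132,.2] if fix is None else [-.673,.132]);print(r.x,r.fun*1000)
    A,B=r.x[:2];R=fix or r.x[2];t=np.arctan2(b-B,a-A);print('lid',t-t[0]);
    T=1.43+t[0];print('target a,b TCPz',A+R*np.cos(T),B+R*np.sin(T)-.0187)
    for ang in (1.1,1.2,1.3,1.43):print(ang,A+R*np.cos(ang+t[0]),B+R*np.sin(ang+t[0])-.0187)
E
```

```text
[-0.6784706   0.13643836  0.20623563] [ 0.11147869 -0.09267808 -0.12241142 -0.01247072  0.28402797 -0.16794644]
lid [0.         0.14039625 0.37193355 0.58606105 0.80545548 0.99070981]
target a,b TCPz -0.6597196405218667 0.32311979877170666
1.1 -0.5941789732190047 0.3059617808878865
1.2 -0.6133910679111231 0.31343656849344487
1.3 -0.6332534157388691 0.31895600424148757
1.43 -0.6597196405218667 0.32311979877170666
[-0.67314958  0.13963016] [ 0.49522058 -0.07410957 -0.44672908 -0.35259264  0.22906605  0.24488608]
lid [0.         0.14432201 0.38281264 0.60357038 0.82958597 1.02009221]
target a,b TCPz -0.6520271703745454 0.3202138901080876
1.1 -0.5885903839303218 0.3026164368866695
1.2 -0.607151189145013 0.31015059598496125
1.3 -0.626371428488888 0.3157941270693301
1.43 -0.6520271703745454 0.3202138901080876
```

Emit:
step_arm([
  [[4.6,-0.7,4],[0,0,0]],
  [[5.2,-0.8,3],[0,0,0]],
  [[5.3,-0.8,2.6],[0,0,0]],
  [[5.4,-0.8,2.5],[0,0,0]],
  [[5.5,-0.8,2.3],[0,0,0]],
  [[5.5,-0.8,2.1],[0,0,0]],
  [[5.6,-0.8,2],[0,0,0]],
  [[5.6,-0.8,1.8],[0,0,0]],
])

```text
time: 9.53
eef_pos: [0.6142, -0.0668, 0.3132]
tcp_rot: [0.757, 0.654, -0.0, 0.002]
contact_force: [0.2, -3.3, 0.1]
opening: 0.13
finger_force: 25.1
```

Emit:
step_arm([
  [[5.7,-0.9,1.6],[0,0,0]],
  [[5.7,-0.9,1.5],[0,0,0]],
  [[4,-0.6,1],[0,0,0]],
  [[0,0,0],[0,0,0]],
  [[0,0,0],[0,0,0]],
  [[0,0,0],[0,0,0]],
])

```text
time: 10.03
eef_pos: [0.6291, -0.069, 0.3164]
tcp_rot: [0.757, 0.654, -0.0, 0.001]
contact_force: [-1.8, -5.2, 3.6]
opening: 0.124
finger_force: 25.8
```

```bash
python3 st.py && python3 - <<'E'
from h import *
a=snap('scene','s6')[60:360,120:440];b=snap('side','d6')[60:360,200:520]
cv2.imwrite('pics/c6.png',np.hstack([cv2.resize(x,(400,375))[:,:,::-1] for x in(a,b)]))
E
```

```text
[ 0.62912707 -0.06898654  0.31636874] [-1.79539707 -5.15758202  3.62179486] [-0.75796838  0.51619553 -0.08451535] 0.12368231447751053 25.802195370197296
r 0.20467861263773532 lid 1.3100595854831751
```

View pics/c6.png

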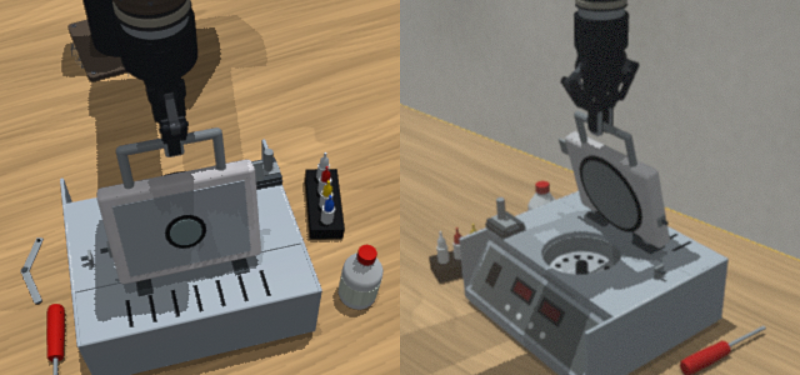

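The lid stands at about 1.3 rad with the gripper on the bar. The handle corners are at scene (218,178) and (296,166), and side (344,154) and (387,180). I'll check the angle from these two views.

```bash
python3 - <<'E'
from h import *
h=np.array([.669,-.078,.132]);f=np.array([-.9888,.1494])
L=tri(('s6',296,165.6),('d6',344,154.4));Q=tri(('s6',217.6,177.6),('d6',387,180));print(L,Q,np.linalg.norm(L[0]-Q[0]))
for p in(L[0],Q[0],(L[0]+Q[0])/2):
    d=p-h;x=d[:2]@f;print(x,d[2],'lid',np.arctan2(d[2],x)-.06)
# shut pictures, same corners: scene (221.1,185.6),(283.3,175.6); side bar right end crop (530,305),left (480,215)
L=tri(('s2',283.3,176.5),('d2',240+(484-396)/1.8,200+218/3.6));Q=tri(('s2',221.1,186),('d2',240+(533-396)/1.8,200+305/3.6));print(L,Q)
E
```

```text
(array([ 0.63911744, -0.01516561,  0.32482382]), np.float64(0.003665673934696379)) (array([ 0.61482469, -0.1296334 ,  0.3179352 ]), np.float64(0.009880882818610872)) 0.11721973338858871
0.03893533711718671 0.19282382225655526 lid 1.3115535479581746
0.04585451451633084 0.18593520032657446 lid 1.26900554191899
0.04239492581675877 0.18937951129156483 lid 1.2905650631400027
(array([0.49643914, 0.00511706, 0.15092269]), np.float64(0.008142472444364059)) (array([ 0.46834128, -0.10234994,  0.15303868]), np.float64(0.00019473247665318877))
```

All estimates agree on about 1.30 ±0.02, so I'll go ~0.12 rad further, to around 1.42.

Emit:
step_arm([
  [[4.5,-1.2,1.4],[0,0,0]],
  [[5.5,-1,1.2],[0,0,0]],
  [[5,-0.8,0.8],[0,0,0]],
  [[4.5,-0.7,0.6],[0,0,0]],
  [[2.7,-0.5,0.3],[0,0,0]],
  [[1,-0.2,0.1],[0,0,0]],
  [[0,0,0],[0,0,0]],
  [[0,0,0],[0,0,0]],
])

```text
time: 10.8
eef_pos: [0.6518, -0.0722, 0.3201]
tcp_rot: [0.756, 0.654, -0.0, 0.0]
contact_force: [-1.6, -3.9, 1.1]
opening: 0.126
finger_force: 25.4
```

```bash
python3 st.py && python3 - <<'E'
from h import *
a=snap('scene','s7')[100:250,160:320];b=snap('side','d7')[110:260,300:460]
cv2.imwrite('pics/c7.png',np.hstack([cv2.resize(x,(400,375),interpolation=0)[:,:,::-1] for x in(a,b)]))
P=np.array([[.4709,-.0452,.128],[.4745,-.0459,.1567],[.4887,-.0481,.2021],[.5106,-.0513,.2402],[.5407,-.0558,.2736],[.5716,-.0605,.2955],[.6142,-.0668,.3132],[.6291,-.069,.3164],readout.get_state()['eef_pos']])
from scipy.optimize import least_squares
a=P[:,:2]@[-.9888,.1494];b=P[:,2]+.0187
for F in(None,.2004):
    r=least_squares(lambda p:np.hypot(a-p[0],b-p[1])-(F or p[2]),[-.673,.132,.2]);t=np.arctan2(b-r.x[1],a-r.x[0]);print(r.x,t-t[0],t[-1]-.06)
E
```

```text
[ 0.6517635  -0.07222979  0.32005748] [-1.64045842 -3.94472159  1.08385504] [-0.5467114  0.4072858  0.0068124] 0.12573963767034785 25.390995740890503
r 0.20504085037090755 lid 1.4233549787482236
[-0.67268675  0.13952393  0.20004256] [0.         0.14464742 0.38362958 0.60476795 0.83107631 1.02175075
 1.25466337 1.33165475 1.44660461] 1.422414462519874
[-0.67297524  0.13924358  0.2       ] [0.         0.144422   0.38297829 0.60368526 0.82954043 1.01984066
 1.25232344 1.32918091 1.44394886] 1.4211030160349987
```

View pics/c7.png

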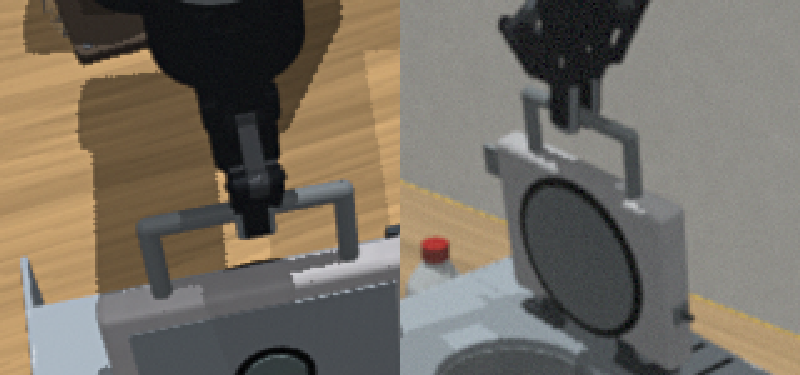

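The pads hold the bar (right crop, about (575,110)) and the lid is near upright. The free circle fit gives a radius of 0.200, matching the text, and a lid angle of 1.42–1.45. I'll let it settle and hand in.

Emit:
step_arm([
  [[0,0,0],[0,0,0]],
  [[0,0,0],[0,0,0]],
  [[0,0,0],[0,0,0]],
  [[0,0,0],[0,0,0]],
  [[0,0,0],[0,0,0]],
  [[0,0,0],[0,0,0]],
])

```text
time: 11.4
eef_pos: [0.6515, -0.0722, 0.32]
tcp_rot: [0.756, 0.654, -0.0, -0.0]
contact_force: [-2.2, -3.5, -0.5]
opening: 0.126
finger_force: 25.3
```

```bash
python3 st.py && python3 -c "
from plant import sign_off;print(sign_off())"
```

```text
[ 0.65151005 -0.07221083  0.32003877] [-2.16838486 -3.53043211 -0.50717634] [-0.54419639  0.35254343 -0.06332487] 0.1256699637806134 25.295842587947845
r 0.20504355346043476 lid 1.4221676677386332
the job is handed in; nothing more can be done
None
```

I handed the job in at about 11.4 s, with the latch drawn about 18–20 mm and the lid held still by its handle at about 1.42–1.45 rad (balance 1.43, my estimates); sign_off gave no verdict.

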